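# Close up a row of terminal blocks on a DIN rail

### The job

On the mounting plate, five terminal blocks stand in a row on the rail between a low steel end clamp, which is screwed tight, and a taller plastic end bracket, which is still loose. Push the loose bracket along the rail from behind so that it gathers the whole row and drives it as one train fully home against the steel clamp, with no gaps left anywhere. Push gently and only on the bracket, do not pinch or lift anything, and leave the things lying around the plate alone.

Things in the scene. Friction and masses are not known exactly. Their poses are not given: they have to be found in the camera images.
- plate: White steel mounting plate 270 (its x) x 430 (y) x 3 mm, fixed flat on the bench. Origin: centre of its underside. A steel top-hat rail, 35 mm wide, 380 long, runs along y through its centre; the rail's top face is 18 mm above the plate's underside. Two closed grey wiring ducts 40 mm wide run along y, centred at x = +88 and -88 mm, tops 43 mm above the plate's underside.
- clamp: The end stop: low steel end clamp with two dark hex screws on top, fixed on the rail near one end (either end of the rail, towards +y or -y of the plate). 20 mm thick along the rail (its y), 56 mm long across it (its x), 24 mm high, screws to 30 mm. Origin: middle of the thickness and length, on the rail's top face; axes as the plate's.
- bracket: Loose grey plastic end bracket, alone on the rail at the end opposite the clamp. 12 mm thick along the rail (its y), 44 mm high (screw to 48); across the rail 52 mm long, above 22 mm height 40. Origin: its middle, on the rail's top face. 40 mm of free rail behind it. Hooked on the rail with 1 mm play, slides easily; pushed over 20 mm above the rail it can cock and jam. Row closed up: origin 96 mm from the clamp's.
- block1: Grey terminal block, number 1 (the -y end of the plate) of five alike in a touching row on the rail (0.3 mm apart at the start). 16 mm thick along the rail (its y), 62 mm long across it (x), 30 mm high, the middle 34 mm 54 mm high. Origin: middle, on the rail's top face; z up. Hooked under the rail's lips with 1 mm play: slides along the rail, cannot be lifted off. 40 to 85 g.
- block2: Grey terminal block, number 2 of five alike in a touching row on the rail (0.3 mm apart at the start). 16 mm thick along the rail (its y), 62 mm long across it (x), 30 mm high, the middle 34 mm 54 mm high. Origin: middle, on the rail's top face; z up. Hooked under the rail's lips with 1 mm play: slides along the rail, cannot be lifted off. 40 to 85 g.
- block3: Grey terminal block, number 3 (the middle) of five alike in a touching row on the rail (0.3 mm apart at the start). 16 mm thick along the rail (its y), 62 mm long across it (x), 30 mm high, the middle 34 mm 54 mm high. Origin: middle, on the rail's top face; z up. Hooked under the rail's lips with 1 mm play: slides along the rail, cannot be lifted off. 40 to 85 g.
- block4: Grey terminal block, number 4 of five alike in a touching row on the rail (0.3 mm apart at the start). 16 mm thick along the rail (its y), 62 mm long across it (x), 30 mm high, the middle 34 mm 54 mm high. Origin: middle, on the rail's top face; z up. Hooked under the rail's lips with 1 mm play: slides along the rail, cannot be lifted off. 40 to 85 g.
- block5: Grey terminal block, number 5 (the +y end of the plate) of five alike in a touching row on the rail (0.3 mm apart at the start). 16 mm thick along the rail (its y), 62 mm long across it (x), 30 mm high, the middle 34 mm 54 mm high. Origin: middle, on the rail's top face; z up. Hooked under the rail's lips with 1 mm play: slides along the rail, cannot be lifted off. 40 to 85 g.
- screwdriver: Bystander: screwdriver 190 mm long lying on the bench beyond an end of the plate. Origin: under its middle.
- jar: Bystander: jar 56 mm across and 75 mm high standing on the bench beside an end of the plate. Origin: centre of its underside.
- tape: Bystander: roll of black tape lying flat, 90 mm across and 19 mm high. Origin: centre of its underside.
- meter: Bystander: yellow and black multimeter lying flat, 150 x 75 x 42 mm. Origin: centre of its underside.
Mind the look-alikes: they are no part of the job. What is shaped like the bracket but blue is not meant. What is shaped like the block5 but blue or green is not meant.

How it is judged:
At the end, for the whole second after the job is handed in: All five blocks and the loose bracket stand at rest, upright and seated on the rail (within 3 mm across and in height, tilt under 0.1 rad), packed against the steel clamp: the bracket's origin within 99.5 mm of the clamp's (96 mm with no gaps at all), every block between them (horizontal distance between bracket and clamp below 0.0995 m and horizontal distance between each of block1, block2, block3, block4, block5 and clamp below 0.086 m and x of block1 in the frame of plate between -0.003 and 0.003 m and z of each of block1, block2, block3, block4, block5, bracket in the frame of plate below 0.021 m and angle between each of block1, block2, block3, block4, block5, bracket's own z axis and vertical below 0.1 rad and linear speed of each of block1, block2, block3, block4, block5, bracket below 0.01 m/s and x of block2 in the frame of plate between -0.003 and 0.003 m and x of block3 in the frame of plate between -0.003 and 0.003 m and x of block4 in the frame of plate between -0.003 and 0.003 m and x of block5 in the frame of plate between -0.003 and 0.003 m and x of bracket in the frame of plate between -0.003 and 0.003 m); the robot touches nothing.
It fails at once if a block or the bracket is lifted off the rail (more than 5 mm) (z of any of block1, block2, block3, block4, block5, bracket in the frame of plate above 0.023 m).
It fails at once if the bracket or a block is taken between the fingers (the grasp point lies inside it while the fingers touch it) ((contact force between the fingers and bracket above 0.3 N and x of the grasp point in the frame of bracket between -0.026 and 0.026 m and y of the grasp point in the frame of bracket between -0.006 and 0.006 m and z of the grasp point in the frame of bracket below 0.044 m) or (contact force between the fingers and block1 above 0.3 N and x of the grasp point in the frame of block1 between -0.031 and 0.031 m and y of the grasp point in the frame of block1 between -0.008 and 0.008 m and z of the grasp point in the frame of block1 below 0.054 m) or (contact force between the fingers and block2 above 0.3 N and x of the grasp point in the frame of block2 between -0.031 and 0.031 m and y of the grasp point in the frame of block2 between -0.008 and 0.008 m and z of the grasp point in the frame of block2 below 0.054 m) or (contact force between the fingers and block3 above 0.3 N and x of the grasp point in the frame of block3 between -0.031 and 0.031 m and y of the grasp point in the frame of block3 between -0.008 and 0.008 m and z of the grasp point in the frame of block3 below 0.054 m) or (contact force between the fingers and block4 above 0.3 N and x of the grasp point in the frame of block4 between -0.031 and 0.031 m and y of the grasp point in the frame of block4 between -0.008 and 0.008 m and z of the grasp point in the frame of block4 below 0.054 m) or (contact force between the fingers and block5 above 0.3 N and x of the grasp point in the frame of block5 between -0.031 and 0.031 m and y of the grasp point in the frame of block5 between -0.008 and 0.008 m and z of the grasp point in the frame of block5 below 0.054 m)).
It fails at once if the fingers or the arm push on a terminal block instead of the bracket (over 2 N) (contact force between any of the fingers, the arm and block1 above 2 N or contact force between any of the fingers, the arm and block2 above 2 N or contact force between any of the fingers, the arm and block3 above 2 N or contact force between any of the fingers, the arm and block4 above 2 N or contact force between any of the fingers, the arm and block5 above 2 N).
It fails at once if the row is rammed against the clamp (over 60 N) (contact force between clamp and anything else above 60 N).
It fails at once if a bystander is shifted by more than 20 mm (distance of any of screwdriver, jar, tape, meter from where it was at the start of the episode above 0.02 m).
It also fails if it takes over 35 s, if anything falls off the work surface, if the arm or the gripper's body presses on something with over 40 N, if the wrist force passes 120 N, or if a joint passes its speed limit or range.

### The arm

A 6-joint arm with a two-finger parallel gripper is mounted at the origin on the work surface. World frame = base frame: x ahead of the robot, y to its left, z up, the work surface at z = 0. Lengths are in m, angles in rad, forces in N, time in s.
With the tool pointing down it reaches from about 0.425 to 1.125 m from the base axis. Payload 14.9 kg.
Tool frame: the origin (TCP) lies between the finger pads; the fingertips stand 17 mm ahead of it and the grasp point (between the pads) lies 2 mm behind it; z points along the fingers, y is the line along which they close (so a half turn about z gives the same grasp; the last joint's range is limited). The gripper opens to 91 mm and grips with 3 to 60 N. Pads are 32 mm wide; open, the fingers measure 118 mm over their backs; the gripper's body (76 mm by 178 mm) begins 60 mm behind the grasp point.
Start: joints at [1.144, 0.379, 1.734, -0, 1.028, -0.033], TCP at [0.269, 0.646, 0.231] pointing down, gripper open.
Joint ranges: [-2.77, 2.77], [-0.74, 2.19], [0, 2.66], [-1.06, 4.2], [0.31, 2.87], [-3.08, 3.08]. Speed limits (rad/s): [1.89, 1.89, 2.39, 3.14, 3.14, 3.14].

### API

Orientations are given as a rotation vector (axis times angle).
In Python, from station import arm gives the robot as it stands. The module is installed in compiled form; this text tells all that it offers.
- The arm moves only by the shell command python3 -m inch 'ROWS' [FORCE]. ROWS is JSON, a list of rows, each a list of 5 numbers: the opening, from 0 (shut) to 1 (fully open), then the shift along the tool's x, y, z in mm, then the turn about the tool's z in units of 5 degrees (1.0 is 5 degrees). In form: [[jaw, tx, ty, tz, turn], ...]. A call has 1 to 10 rows; each row shifts and turns the commanded pose from where the row before left it, along the tool's axes as they then stand; what a row does not reach is not made up. A row lasts 1/8 s, in which the tool goes at most 62.5 mm and 10.7 degrees, less where a joint would pass 70% of its speed; a pose out of reach is approached as far as the arm can. A call with a gripper value outside its range is refused whole. The fingers move at their own pace and stop on an object; FORCE is the grip in N (left out, the last holds). Time passes only in rows, so rows that do not move let the fingers close. It gives the time, the measured TCP pose, the force, the opening and the grip force at its end, in the units of the state.
- arm.observe(): the state, without advancing time (a new reading comes with each control period).
- arm.read_camera(name): name is "scene" or "top" or "wrist"; returns the picture (384x512x3 uint8, red, green, blue); there is no depth.
- arm.camera_params(name): a dict with "camera_matrix" (3x3 intrinsics, pixels), "k1" (the pictures are not rectified: a ray, as slopes to the right and down, at radius r is drawn at 1 + k1 r^2 times it, then the intrinsics apply), "extrinsics" (4x4, takes a point from world to camera coordinates); the wrist camera has in their place "T_tool_cam" (4x4, takes a point from camera to tool coordinates, whose origin is the TCP and whose axes are the flange's). Camera axes: x right, y down, z forward; pixel columns grow to the right and rows downward; lengths in m; the calibration is good to about 2 mm. A picture is of the moment at which its call begins: read the wrist's pose just before it. camera_params takes no time and is no camera call.
- arm.finish_job(): hands the job in; it is judged then, once.
The state is a dict: "clock": time; "joint_pos": joint angles; "dq": joint speeds; "tau": joint torques, N m; "position": TCP position; "tool_rot": TCP orientation; "force": force on the tool from outside, world axes, zero at the start; "moment": the same for the moment, N m; "gripper_width": finger opening in m; "grip_force": force on a finger pad.
Only numpy, scipy, OpenCV 4.12 (cv2) and the standard library are available. Lean on these libraries where they do the work, as an engineer would, in place of code of your own. Each camera call takes 0.05 s, during which the arm holds its last target. There are 200 camera calls.

## Working session

There is one attempt and no reset: what is moved stays moved. The work goes in short steps, Python scripts to look and compute and a shell command to move; the robot and the scene stay as the last step left them, time stands still between calls to the robot, and variables do not carry over. Pictures are saved under pics/ and viewed, at most 10 in all, crops included, and the job is handed in when it is done.

```bash
mkdir -p pics; python3 - <<'E'
from station import arm
import cv2
for n in ("scene","top"):
    cv2.imwrite(f"pics/{n}0.png",cv2.resize(arm.read_camera(n)[:,:,::-1],(800,600),interpolation=cv2.INTER_CUBIC))
    print(arm.camera_params(n))
print(arm.camera_params("wrist"))
s=arm.observe();print(s["clock"],s["position"],s["tool_rot"],s["force"])
E
```

```text
{'camera_matrix': array([[437.84226243,   0.        , 259.47236556],
       [  0.        , 437.84226243, 193.53976078],
       [  0.        ,   0.        ,   1.        ]]), 'k1': -0.12205760658565117, 'extrinsics': array([[ 0.14812912,  0.98891876, -0.0098722 , -0.14307389],
       [ 0.71953634, -0.11461615, -0.68493109, -0.39583812],
       [-0.67847271,  0.09435483, -0.72854097,  1.53689232],
       [ 0.        ,  0.        ,  0.        ,  1.        ]])}
{'camera_matrix': array([[464.75384576,   0.        , 254.85827144],
       [  0.        , 464.75384576, 192.37306217],
       [  0.        ,   0.        ,   1.        ]]), 'k1': -0.13852470051327803, 'extrinsics': array([[ 0.02355088, -0.99961712, -0.01452488,  0.04609207],
       [-0.99452425, -0.02194623, -0.10217569,  0.60767544],
       [ 0.10181781,  0.01685167, -0.99466032,  1.32311685],
       [ 0.        ,  0.        ,  0.        ,  1.        ]])}
{'camera_matrix': array([[285.63243023,   0.        , 255.28296241],
       [  0.        , 285.63243023, 191.57443107],
       [  0.        ,   0.        ,   1.        ]]), 'k1': -0.026326643032314797, 'T_tool_cam': array([[ 6.76784925e-04, -9.66708857e-01, -2.55877956e-01,
         7.22895234e-02],
       [ 9.99999757e-01,  6.96670780e-04,  1.29239251e-05,
        -9.59260600e-04],
       [ 1.65769023e-04, -2.55877903e-01,  9.66709093e-01,
        -1.54730588e-01],
       [ 0.00000000e+00,  0.00000000e+00,  0.00000000e+00,
         1.00000000e+00]])}
0.1 [0.26845279 0.64611929 0.23035849] [-6.14568285e-01 -3.08063293e+00  1.47910806e-03] [-1.14734822 -0.24126293  0.62590753]
```

View pics/top0.png

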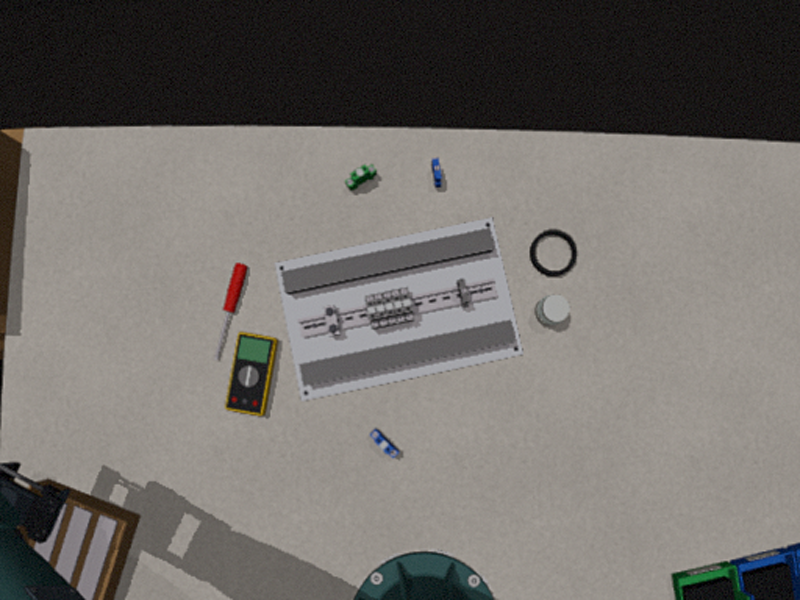

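View pics/scene0.png

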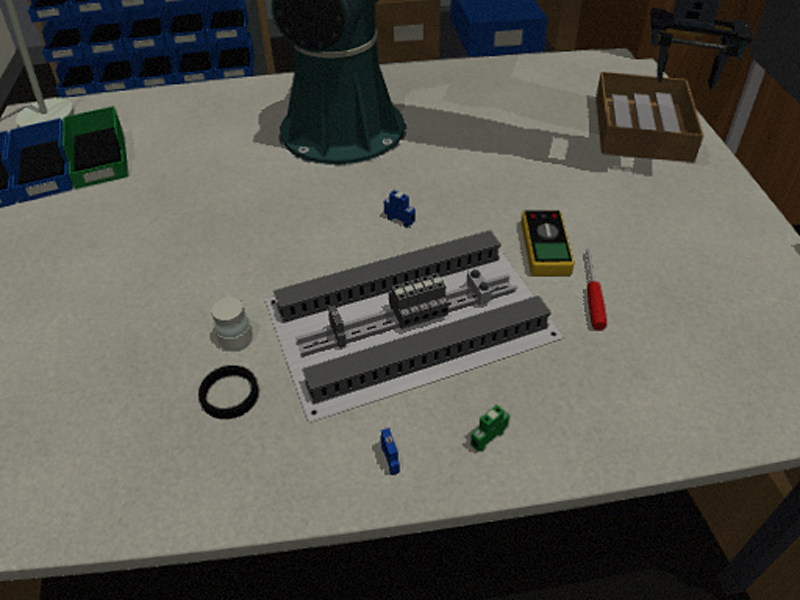

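Candidates on the 800x600 top view are:
- the grey upright on the rail at (463,292), which is the loose bracket
- the piece with two dark screws at (333,320), which is the steel clamp
- the blue bracket look-alike at (437,172)
- the green and blue block look-alikes at (361,178) and (385,443)

I choose the grey piece on the rail at (463,292). The clamp is at the left, so the push goes left, towards world +y.

```bash
cat > h.py <<'E'
import numpy as np, cv2
from station import arm
from scipy.spatial.transform import Rotation as R
def ray(name,uv,T=None):
    """camera centre and world direction; T = tool-to-world 4x4 for the wrist"""
    p=arm.camera_params(name); k=np.array([p["k1"],0,0,0,0.])
    n=cv2.undistortPoints(np.array([[uv]],float),p["camera_matrix"],k)[0,0]
    M=T@p["T_tool_cam"] if name=="wrist" else np.linalg.inv(p["extrinsics"])
    return M[:3,3],M[:3,:3]@[n[0],n[1],1]
def at(name,uv,z,T=None):
    c,d=ray(name,uv,T); return c+d*(z-c[2])/d[2]
def toolT(s):
    T=np.eye(4);T[:3,:3]=R.from_rotvec(s["tool_rot"]).as_matrix();T[:3,3]=s["position"];return T
E
python3 - <<'E'
from h import *
s=.64
C=[at("top",(u*s,v*s),.003) for u,v in [(280,263),(491,220),(521,353),(306,399)]]
C=np.array(C);print(C.round(4)); print([np.linalg.norm(C[i]-C[(i+1)%4]).round(4) for i in range(4)])
c=C.mean(0); d=(C[0]-C[1])+(C[3]-C[2]); ya=d[:2]/np.linalg.norm(d[:2]); xa=np.array([ya[1],-ya[0]])
print("centre",c,"y axis",ya,"yaw deg",np.degrees(np.arctan2(ya[1],ya[0]))-90)
for n,uv,z in [("bracket",(463,292),.06),("clamp",(333,320),.042),("jar",(556,310),.075)]:
    p=at("top",(uv[0]*s,uv[1]*s),z); q=p[:2]-c[:2]; print(n,p.round(4),"plate xy",(q@xa).round(4),(q@ya).round(4))
T=toolT(arm.observe()); print(T.round(3))
im=arm.read_camera("top")[150:240,170:350,::-1]
cv2.imwrite("pics/crop.png",cv2.resize(im,(800,400),interpolation=cv2.INTER_CUBIC))
E
```

```text
[[ 0.6772  0.29    0.003 ]
 [ 0.7697 -0.115   0.003 ]
 [ 0.5147 -0.1746  0.003 ]
 [ 0.4185  0.2304  0.003 ]]
[np.float64(0.4154), np.float64(0.2619), np.float64(0.4162), np.float64(0.2654)]
centre [0.59500926 0.05768647 0.003     ] y axis [-0.22696117  0.97390381] yaw deg 13.118228926138968
bracket [ 0.6219 -0.0586  0.06  ] plate xy -0.0002 -0.1193
clamp [0.5666 0.1796 0.042 ] plate xy 0.0 0.1251
jar [ 0.5912 -0.2266  0.075 ] plate xy -0.0682 -0.276
[[-0.923  0.384 -0.     0.268]
 [ 0.384  0.923 -0.001  0.646]
 [ 0.    -0.001 -1.     0.23 ]
 [ 0.     0.     0.     1.   ]]
```

View pics/crop.png

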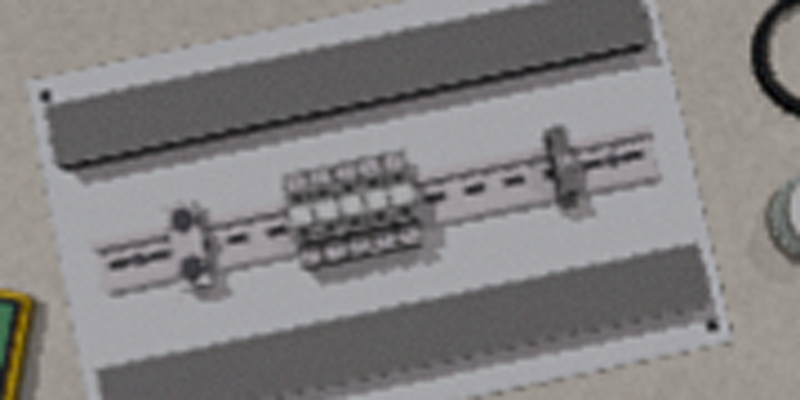

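The crop confirms the grey bracket at (565,170), alone on the rail at the right end. The clamp, with its dark screws, is at about (190,245), and the five blocks are between them at x = 290–420. Plate yaw is about 13°. I'll swing over at height first.

```bash
python3 -m inch '[[0,-39,-34,0,0],[0,-39,-34,0,0],[0,-39,-34,0,0],[0,-39,-34,0,0],[0,-39,-34,0,0],[0,-39,-34,0,0],[0,-39,-34,0,0],[0,-39,-34,0,0],[0,-39,-34,0,0],[0,-39,-34,0,0]]' 5
python3 -m inch '[[0,-39,-34,0,0],[0,-39,-34,0,0],[0,-39,-34,0,0],[0,-39,-34,0,0],[0,0,0,0,2],[0,0,0,0,2],[0,0,0,0,2],[0,0,0,0,2],[0,0,0,0,2],[0,0,0,0,0.9]]'
python3 - <<'E'
from h import *
s=arm.observe();T=toolT(s);print(s["clock"],T.round(4),s["joint_pos"])
c=np.array([.595,.0577]);ya=np.array([-.227,.9739]);xa=np.array([ya[1],-ya[0]])
q=T[:2,3]-c;print("plate xy",q@xa,q@ya)
im=arm.read_camera("wrist")[:,:,::-1]
cv2.imwrite("pics/w1.png",cv2.resize(im,(800,600),interpolation=cv2.INTER_CUBIC))
E
```

```text
clock: 1.4
position: [0.4988, 0.1812, 0.231]
tool_rot: [0.614, 3.081, 0.0]
force: [0.7, 0.3, 0.6]
gripper_width: 0.0004
grip_force: 0.0
clock: 2.65
position: [0.59, -0.0026, 0.2308]
tool_rot: [-1.962, -2.453, 0.0]
force: [-0.1, 0.8, 0.2]
gripper_width: 0.0003
grip_force: 0.0
2.65 [[-2.199e-01  9.755e-01 -4.000e-04  5.900e-01]
 [ 9.755e-01  2.199e-01  0.000e+00 -2.600e-03]
 [ 1.000e-04 -4.000e-04 -1.000e+00  2.308e-01]
 [ 0.000e+00  0.000e+00  0.000e+00  1.000e+00]] [-4.39767981e-02  2.08576936e-01  1.96073000e+00  7.69454877e-06
  9.72656770e-01 -2.65739646e-01]
plate xy -0.01855083215443665 -0.05763342048862438
```

View pics/w1.png

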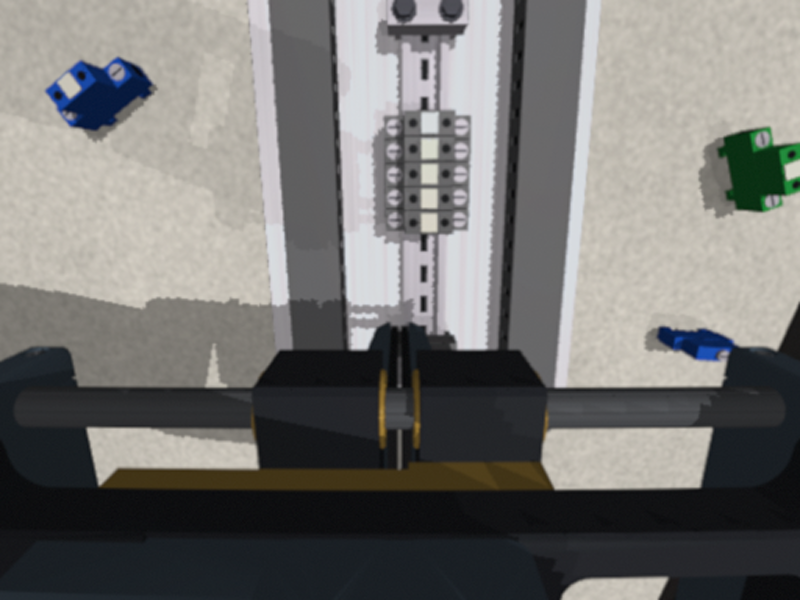

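The wrist view has the rail vertical, with slots at (424,70) and (424,303). The blocks run from (429,125) to (429,220), the clamp is at (428,10), and the bracket is just visible beside the fingertips at about (442,340). I'll refine the rail line from this picture.

```bash
python3 - <<'E'
from h import *
s=arm.observe();T=toolT(s);k=.64
A=at("wrist",(424*k,68*k),.018,T);B=at("wrist",(424*k,303*k),.018,T)
d=(A-B)[:2];L=np.linalg.norm(d);ya=d/L;xa=np.array([ya[1],-ya[0]])
print("rail dir",ya,"deg",np.degrees(np.arctan2(ya[1],ya[0])),"tool",np.degrees(np.arctan2(T[1,0],T[0,0])))
print("TCP offset from rail line", (T[:2,3]-B[:2])@xa)
r=lambda p:(p[:2]-T[:2,3])@T[:2,0], 
for n,uv,z in [("blk",(429,126),.072),("blk",(429,222),.072),("clamp near edge",(428,30),.042),("clampL",(390,15),.042),("clampR",(468,15),.042),("blockL",(386,173),.048),("blockR",(470,173),.048),("bracketR",(455,337),.04)]:
    p=at("wrist",(uv[0]*k,uv[1]*k),z,T);q=p[:2]-T[:2,3];print(n,p.round(4),"tool xy",(q@T[:2,0]).round(4),(q@T[:2,1]).round(4))
p=at("top",(463*k,292*k),.06);q=p[:2]-T[:2,3];print("bracket top cam, tool xy",q@T[:2,0],q@T[:2,1])
E
```

```text
rail dir [-0.23129291  0.97288416] deg 103.37320259148099 tool 102.5509516555398
TCP offset from rail line -0.020172790393805866
blk [0.5854 0.1059 0.072 ] tool xy 0.107 0.019
blk [0.6001 0.0447 0.072 ] tool xy 0.044 0.0201
clamp near edge [0.5711 0.1707 0.042 ] tool xy 0.1733 0.0192
clampL [0.5434 0.1741 0.042 ] tool xy 0.1827 -0.0071
clampR [0.5958 0.1859 0.042 ] tool xy 0.1828 0.0466
blockL [0.5632 0.0706 0.048 ] tool xy 0.0773 -0.0103
blockR [0.623 0.084 0.048] tool xy 0.0774 0.051
bracketR [ 0.6454 -0.0436  0.04  ] tool xy -0.052 0.0452
bracket top cam, tool xy -0.06152109377987635 0.018972526477757098
```

```bash
python3 -m inch '[[0,-51,10.5,0,-0.15],[0,-51,10.5,0,0],[0,0,0,44,0],[0,0,0,44,0],[0,0,0,43,0],[0,0,0,0,0]]'
python3 - <<'E'
from h import *
im=arm.read_camera("wrist")[:,:,::-1]
cv2.imwrite("pics/w2.png",cv2.resize(im,(800,600),interpolation=cv2.INTER_CUBIC))
E
```

```text
clock: 3.45
position: [0.632, -0.0967, 0.0971]
tool_rot: [-1.937, -2.467, 0.004]
force: [0.6, -0.3, 0.1]
gripper_width: 0.0004
grip_force: 0.0
```

View pics/w2.png

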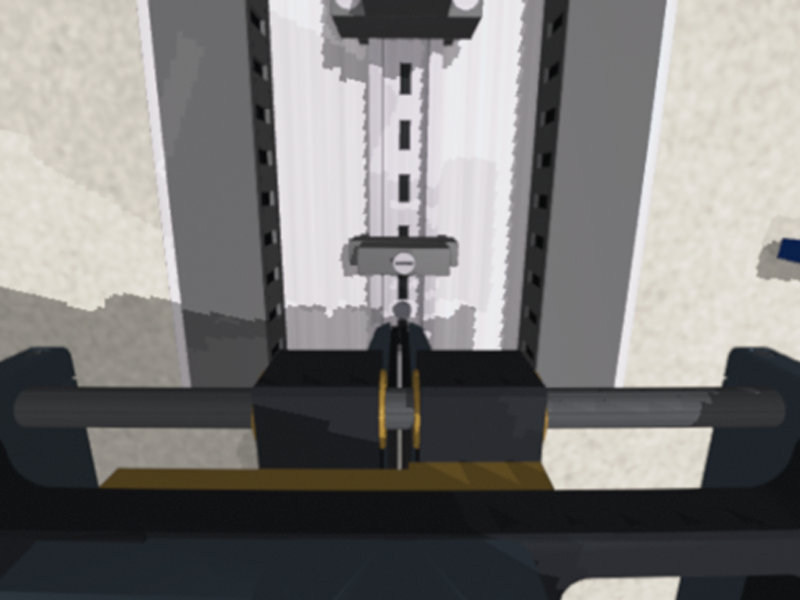

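The bracket is directly ahead: its grey top with the screw is at (403,263) and its rear top edge at v≈275. The fingertips are at (400,330), centred on the rail.

```bash
python3 - <<'E'
from h import *
s=arm.observe();T=toolT(s);k=.64
for n,uv,z in [("rear top",(403,275),.062),("front top",(403,248),.062),("L",(352,262),.062),("R",(455,262),.062),("slot",(405,78),.018),("slot",(403,188),.018)]:
    p=at("wrist",(uv[0]*k,uv[1]*k),z,T);q=p[:2]-T[:2,3];print(n,"tool xy",(q@T[:2,0]).round(4),(q@T[:2,1]).round(4))
# where finger tips front (x=16,z=17 in tool) project
p=arm.camera_params("wrist")
M=np.linalg.inv(p["T_tool_cam"])
for x in (.016,.0):
    X=M[:3,:3]@[x,0,.017]+M[:3,3]
    print(x,cv2.projectPoints(X.reshape(1,1,3),np.zeros(3),np.zeros(3),p["camera_matrix"],np.array([p["k1"],0,0,0]))[0].ravel()/k)
E
```

```text
rear top tool xy 0.0316 0.001
front top tool xy 0.0435 0.0009
L tool xy 0.0374 -0.0213
R tool xy 0.0374 0.0236
slot tool xy 0.1204 0.002
slot tool xy 0.0682 0.0011
0.016 [400.74384427 323.11353915]
0.0 [400.6754468  360.00902444]
```

The bracket measures 12 mm thick with its rear face 15.6 mm ahead of the finger edge. I'll descend 55 mm, which puts the tips about 6 mm above the rail, then close gently.

```bash
python3 -m inch '[[0,0,1,20,0],[0,0,0,20,0],[0,0,0,15,0],[0,0,0,0,0]]'
python3 -m inch '[[0,4,0,0,0],[0,4,0,0,0],[0,3,0,0,0],[0,2,0,0,0],[0,2,0,0,0],[0,2,0,0,0],[0,2,0,0,0],[0,2,0,0,0],[0,2,0,0,0]]'
python3 - <<'E'
from h import *
im=arm.read_camera("wrist")[:,:,::-1]
cv2.imwrite("pics/w3.png",cv2.resize(im,(800,600),interpolation=cv2.INTER_CUBIC))
E
```

```text
clock: 4.0
position: [0.6343, -0.0967, 0.0436]
tool_rot: [-1.94, -2.469, 0.002]
force: [0.1, -0.6, 1.0]
gripper_width: 0.0003
grip_force: 0.0
clock: 5.12
position: [0.6296, -0.0743, 0.0449]
tool_rot: [-1.941, -2.47, 0.0]
force: [0.7, -0.3, 1.1]
gripper_width: 0.0005
grip_force: 0.0
```

View pics/w3.png

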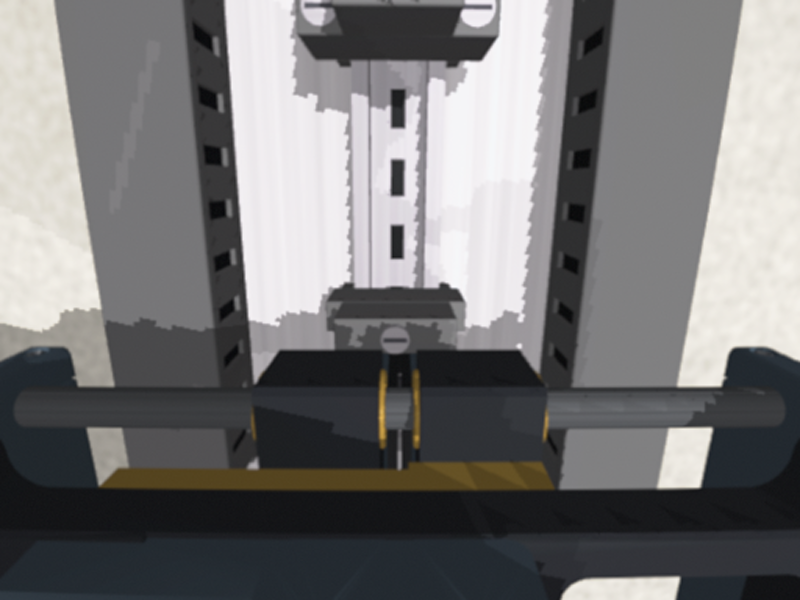

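The bracket's top (screw at (396,340)) is now against the fingers and centred, and the blocks are further ahead at v<60. I'll lower 2 mm and push on smoothly.

```bash
python3 -m inch '[[0,3,0,1,0],[0,4,0,1,0],[0,5,0,0,0],[0,6,0,0,0],[0,6,0,0,0],[0,6,0,0,0],[0,6,0,0,0],[0,6,0,0,0],[0,6,0,0,0],[0,6,0,0,0]]'
python3 -m inch '[[0,6,0,0,0],[0,6,0,0,0],[0,5,0,0,0],[0,4,0,0,0],[0,3,0,0,0],[0,3,0,0,0],[0,3,0,0,0],[0,3,0,0,0],[0,3,0,0,0],[0,3,0,0,0]]'
python3 -m inch '[[0,3,0,0,0],[0,3,0,0,0],[0,3,0,0,0],[0,3,0,0,0],[0,3,0,0,0],[0,3,0,0,0],[0,3,0,0,0],[0,3,0,0,0]]'
python3 - <<'E'
from h import *
im=arm.read_camera("wrist")[:,:,::-1]
cv2.imwrite("pics/w4.png",cv2.resize(im,(800,600),interpolation=cv2.INTER_CUBIC))
E
```

```text
clock: 6.42
position: [0.6167, -0.0216, 0.0429]
tool_rot: [1.941, 2.47, -0.0]
force: [0.7, -0.9, 1.0]
gripper_width: 0.0003
grip_force: 0.0
clock: 7.68
position: [0.6076, 0.016, 0.0429]
tool_rot: [1.941, 2.47, 0.0]
force: [1.2, -0.5, -0.7]
gripper_width: 0.0004
grip_force: 0.3
clock: 8.68
position: [0.6019, 0.0394, 0.0429]
tool_rot: [-1.941, -2.47, 0.0]
force: [1.0, -0.4, 0.4]
gripper_width: 0.0007
grip_force: 0.3
```

View pics/w4.png

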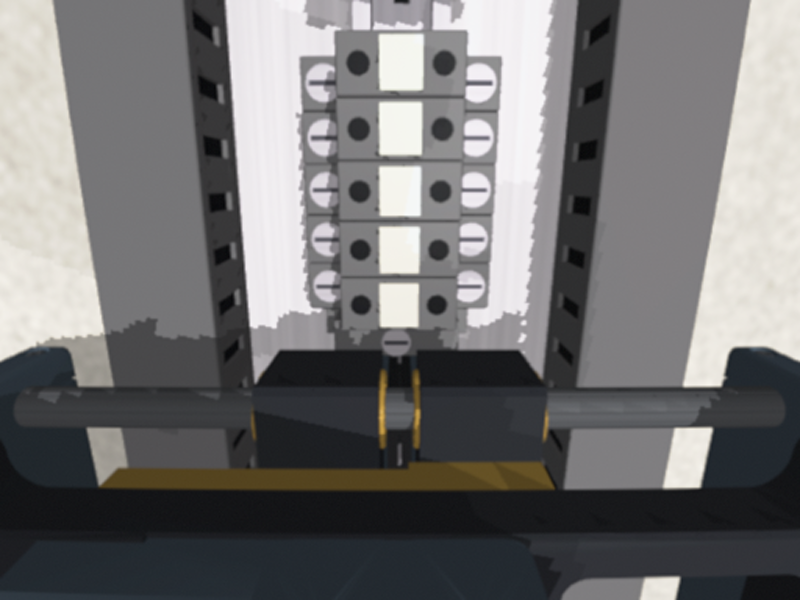

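The row is gathered against the bracket, with tops from v=30 to 330 and no visible gaps. About 28 mm remain to the clamp, so I'll slow down and watch the force.

```bash
python3 -m inch '[[0,3,0,0,0],[0,3,0,0,0],[0,3,0,0,0],[0,3,0,0,0],[0,2,0,0,0],[0,2,0,0,0],[0,2,0,0,0],[0,1,0,0,0],[0,1,0,0,0]]'
python3 -m inch '[[0,1,0,0,0],[0,1,0,0,0],[0,1,0,0,0],[0,0,0,0,0]]'
```

```text
clock: 9.85
position: [0.5972, 0.0587, 0.043]
tool_rot: [1.941, 2.47, 0.0]
force: [1.0, -0.3, -0.2]
gripper_width: 0.0006
grip_force: 0.3
clock: 10.35
position: [0.5964, 0.0616, 0.0429]
tool_rot: [-1.941, -2.47, 0.0]
force: [-0.7, -0.6, -0.6]
gripper_width: 0.0004
grip_force: 0.0
```

```bash
for i in 1 2; do python3 -m inch '[[0,1,0,0,0],[0,1,0,0,0],[0,0,0,0,0]]' | egrep 'pos|force'; done
```

```text
position: [0.596, 0.0636, 0.0429]
force: [0.5, 0.5, -0.2]
grip_force: 0.0
position: [0.5955, 0.0655, 0.043]
force: [0.4, -0.4, 0.6]
grip_force: 0.0
```

```bash
python3 -m inch '[[0,1,0,0,0],[0,0,0,0,0]]' | egrep 'pos|force'
```

```text
position: [0.5953, 0.0665, 0.0429]
force: [-1.0, -0.8, -1.0]
grip_force: 0.0
```

```bash
python3 -m inch '[[0,1,0,0,0],[0,0,0,0,0]]' | egrep 'pos|force'; python3 -m inch '[[0,1,0,0,0],[0,0,0,0,0]]' | egrep 'pos|force'
python3 - <<'E'
from h import *
im=arm.read_camera("wrist")[:,:,::-1]
a=cv2.resize(im[:230,150:360],(400,438),interpolation=cv2.INTER_CUBIC)
b=cv2.resize(arm.read_camera("scene")[150:230,190:345,::-1],(800,413),interpolation=cv2.INTER_CUBIC)[:,200:600]
cv2.imwrite("pics/w5.png",np.hstack([a[:413],b]))
E
```

```text
position: [0.5951, 0.0674, 0.0429]
force: [0.3, -0.3, -0.1]
grip_force: 0.0
position: [0.5949, 0.068, 0.043]
force: [-0.0, -6.1, 0.9]
grip_force: 2.8
```

View pics/w5.png

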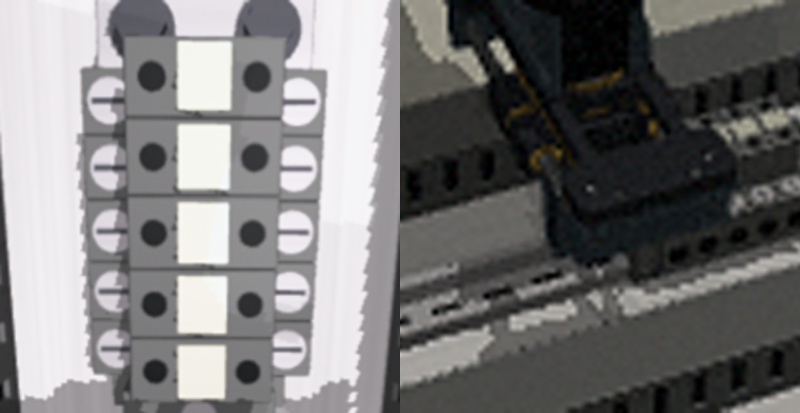

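The left half shows the first block up against the clamp body, with the screws at (140,30) and (270,30), and the row closed. Force rose to 6 N at 169 mm of travel against 168 predicted, so it is home. One firm half-millimetre more, then I'll back off and rise.

```bash
python3 -m inch '[[0,0.7,0,0,0],[0,0,0,0,0]]' | egrep 'pos|force'; python3 -m inch '[[0,-2,0,0,0],[0,-5,0,0,0],[0,-12,0,0,0],[0,-12,0,0,0],[0,0,0,-40,0],[0,0,0,-50,0],[0,0,0,-50,0],[0,0,0,-30,0],[0,-20,0,0,0],[0,0,0,0,0]]'
python3 - <<'E'
from h import *
s=arm.observe();T=toolT(s)
im=arm.read_camera("wrist")[:,:,::-1]
cv2.imwrite("pics/w6.png",cv2.resize(im[:,100:420],(640,768),interpolation=cv2.INTER_CUBIC)[:500])
np.save("T6.npy",T)
E
```

```text
position: [0.5948, 0.0681, 0.043]
force: [1.0, -12.2, 0.1]
grip_force: 6.4
clock: 13.45
position: [0.6067, 0.0179, 0.2123]
tool_rot: [-1.943, -2.469, 0.001]
force: [-0.2, -0.5, 0.2]
gripper_width: 0.0006
grip_force: 0.0
```

View pics/w6.png

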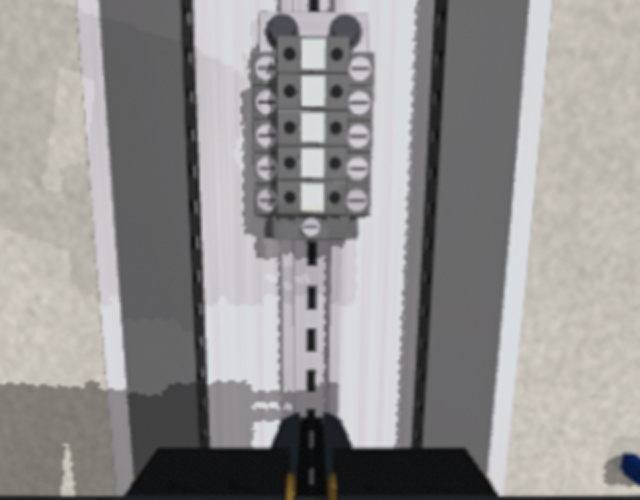

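The row is closed from the clamp, with screws at (282,30) and (345,30), to the bracket, with its screw at (311,227). The arm is clear and no gaps show.

```bash
python3 - <<'E'
from h import *
T=np.load("T6.npy")
f=lambda u,v,z:at("wrist",(u/2+100,v/2),z,T)
a=f(311,238,.062);b=f(313,12,.042);print("bracket rear to clamp far face", np.linalg.norm((a-b)[:2]),"(closed: 0.112)")
print(arm.finish_job())
E
```

```text
bracket rear to clamp far face 0.11155083770407666 (closed: 0.112)
the job is handed in; nothing more can be done
None
```

The bracket pushed all five blocks home against the steel clamp: bracket rear to clamp far face measured 111.6 mm (112 mm with no gaps), peak push about 12 N, arm clear, and the job is handed in; no verdict came back.

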